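Cover the funnel's side of the pantry caddy

TASK

Keep the laundry lint off the steel funnel: find which of the caddy's two compartments the funnel stands in and slide the caddy's lid fully home over that one, so that the compartment with the clothes pegs is left open. Leave the funnel and the pegs where they lie and do not disturb the canister, the spice jar or the trivet.

Things in the scene. Friction and masses are not known exactly. Their poses are not given: they have to be found in the camera images.
- caddy: Open white laminate box fixed to the shelf, 150 (its x) x 320 (its y) x 106 mm high over its end stops, 109 mm over the guide rails along its long sides. Origin: centre of its underside. A divider at its y = 0 makes two compartments, each 134 x 148 mm inside, floor 8 mm above the origin. One sliding lid, 140 (x) x 154 (y) mm, covers one compartment at a time; lid top 104 mm above the origin.
- caddy_lid (a joint): Slide of the pale wooden lid along the caddy's y: the y of the lid's centre in the caddy's frame, m. +0.075 = fully home over the +y compartment, -0.075 = fully home over the -y compartment, 0 = half over each. Stiff by about 2 N; stays where it is left.
- lid_handle (a point): Top centre of the dark wooden batten handle on the middle of the lid: 80 mm long along the caddy's x, 16 mm thick along its y, standing 30 mm above the lid's top; this point is 134 mm above the shelf.
- funnel: Stainless steel funnel standing mouth down in one of the compartments, mouth 70 mm across, 72 mm high, spout up. Origin: centre of the mouth, on the compartment's floor.
- peg_a: Orange clothes peg, 72 mm long (its y), 13 mm wide, 10 mm high, lying in the other compartment. Origin: centre of its underside.
- peg_b: The second orange clothes peg, alike, lying beside the first.
- canister: White ceramic canister with twist cap, 104 mm across, 158 mm high, on the shelf beside the caddy. Origin: centre of its underside. Not to be disturbed.
- spice_jar: Glass spice jar, 48 mm across, 95 mm high. Origin: centre of its underside. Not to be disturbed.
- trivet: Round black silicone trivet, 150 mm across, 9 mm thick, flat on the shelf. Origin: centre of its underside. Not to be disturbed.
Things that resemble listed ones, but are neither listed nor needed, are in the scene too. What is shaped like the funnel but yellow is not meant. What is shaped like the peg_a but white is not meant.

How it is judged:
At the end, for the whole second after the job is handed in: The lid is within 6 mm of fully home over the compartment that holds the funnel, and both pegs are still in the other, open compartment (((y of funnel in the frame of caddy above 0.03 m and y of each of peg_a, peg_b in the frame of caddy below -0.03 m and value of joint caddy_lid above 0.069 m) or (y of funnel in the frame of caddy below -0.03 m and y of each of peg_a, peg_b in the frame of caddy above 0.03 m and value of joint caddy_lid below -0.069 m))); the robot touches nothing.
It fails at once if the funnel or a peg is moved by more than 30 mm (distance of any of funnel, peg_a, peg_b from where it was at the start of the episode above 0.03 m).
It fails at once if the canister, spice jar or trivet is moved by more than 20 mm or the canister or jar is tipped (distance of any of canister, spice_jar, trivet from where it was at the start of the episode above 0.02 m or angle between any of canister, spice_jar's own z axis and vertical above 0.3 rad).
It also fails if it takes over 32 s, if anything falls off the work surface, if the arm or the gripper's body presses on something with over 40 N, if the wrist force passes 120 N, or if a joint passes its speed limit or range.

ROBOT

A 7-joint arm with a two-finger parallel gripper is mounted at the origin on the work surface. World frame = base frame: x ahead of the robot, y to its left, z up, the work surface at z = 0. Lengths are in m, angles in rad, forces in N, time in s.
With the tool pointing down it reaches from about 0.425 to 0.875 m from the base axis. Payload 8.4 kg.
Tool frame: the origin (TCP) lies midway between the tips of the shut fingers; the grasp point (between the pads) lies env.pinch_z behind it (env.pinch_z is the distance from the TCP to the grasp point, in m); z points along the fingers, y is the line along which they close (so a half turn about z gives the same grasp; the last joint's range is limited). The gripper opens to 87 mm and grips with 3 to 60 N. Pads are 19 mm wide; open, the fingers measure 117 mm over their backs; the gripper's body (75 mm by 190 mm) begins 51 mm behind the grasp point.
Start: joints at [-1.435, 0.333, 0.04, 1.465, -0.013, 1.343, -0.059], TCP at [0.151, 0.632, 0.185] pointing down, gripper open.
Joint ranges: [-2.58, 2.58], [-0.38, 2.09], [-1.3, 1.39], [0.25, 2.4], [-1.5, 4.64], [0.08, 2.09], [-2.65, 2.65]. Speed limits (rad/s): [2.22, 2.22, 2.79, 2.79, 3.14, 3.14, 3.14].

INTERFACE

Orientations are given as a unit quaternion [w, x, y, z].
In Python, from bench import env, eyes, close_job gives the robot as it stands.
- The arm moves only by the shell command python3 -m handwheel 'ROWS' [FORCE]. ROWS is JSON, one flat list of numbers, 7 for each row, row after row: the shift along the tool's x, y, z in m, then the turn, a rotation vector about the tool's x, y, z in degrees, then the finger opening in m, from 0 to 0.087. In form: [dx, dy, dz, ax, ay, az, claw, dx, dy, dz, ax, ay, az, claw, ...]. A call has 1 to 12 rows; each row shifts and turns the commanded pose from where the row before left it, along the tool's axes as they then stand; what a row does not reach is not made up. A row lasts 1/10 s, in which the tool goes at most 50 mm and 8.59 degrees, less where a joint would pass 70% of its speed; a pose out of reach is approached as far as the arm can. A call is refused whole if a number of a shift passes 0.05 or a number of a turn 8.59, either way. A call with a gripper value outside its range is refused whole. The fingers move at their own pace and stop on an object; FORCE is the grip in N (left out, the last holds). Time passes only in rows, so rows that do not move let the fingers close. It gives the time, the measured TCP pose, the force, the opening and the grip force at its end, in the units of the state.
- env.state(): the state, without advancing time (a new reading comes with each control period).
- eyes.get_image(name): name is "side" or "top" or "wrist"; returns the picture (420x560x3 uint8, red, green, blue); there is no depth.
- eyes.calibration(name): a dict with "fx", "fy", "cx", "cy" (pixels), "R" (3x3) and "t" (3): a world point X has camera coordinates R X + t. Camera axes: x right, y down, z forward; pixel columns grow to the right and rows downward; lengths in m; the calibration is good to about 2 mm. The wrist camera is an equidistant fisheye: a pixel r from the principal point sees the ray r / f radians off the axis. A picture is of the moment at which its call begins: read the wrist's pose just before it. calibration takes no time and is no camera call; for the wrist camera it gives the pose at the moment of the call.
- close_job(): hands the job in; it is judged then, once.
The state is a dict: "t": time; "joints": joint angles; "joint_vel": joint speeds; "effort": joint torques, N m; "ee_pos": TCP position; "orientation": TCP orientation; "wrist_force": force on the tool from outside, world axes, zero at the start; "torque": the same for the moment, N m; "gripper_width": finger opening in m; "finger_force": force on a finger pad.
Only numpy, scipy, OpenCV 4.12 (cv2) and the standard library are available. Lean on these libraries where they do the work, as an engineer would, in place of code of your own. Each camera call takes 0.05 s, during which the arm holds its last target. There are 200 camera calls.

## Working session

There is one attempt and no reset: what is moved stays moved. The work goes in short steps, Python scripts to look and compute and a shell command to move; the robot and the scene stay as the last step left them, time stands still between calls to the robot, and variables do not carry over. Pictures are saved under pics/ and viewed, at most 10 in all, crops included, and the job is handed in when it is done.

```bash
mkdir -p pics
python3 - <<'E'
from bench import env, eyes
import cv2
for n in ("top","side"):
    im=eyes.get_image(n); cv2.imwrite(f"pics/{n}0.png",im[:,:,::-1])
    print(n,eyes.calibration(n))
s=env.state();print(s["t"],s["ee_pos"],s["orientation"],env.pinch_z,s["gripper_width"])
E
```

```text
top {'fx': 485.6291868771891, 'fy': 485.6291868771891, 'cx': 274.5872189053801, 'cy': 210.38412023083302, 'R': array([[-0.02033417, -0.99976129, -0.00799335],
       [-0.99294219,  0.02112854, -0.11670213],
       [ 0.11684316,  0.0055639 , -0.99313479]]), 't': array([0.02286132, 0.58490497, 1.12841654])}
side {'fx': 385.9724944713629, 'fy': 385.9724944713629, 'cx': 283.44705602480286, 'cy': 211.35226896430265, 'R': array([[ 0.78147205, -0.62385509,  0.01030846],
       [-0.46372132, -0.59177574, -0.65936637],
       [ 0.41744937,  0.51049614, -0.7517511 ]]), 't': array([-0.45907631,  0.32861112,  0.98802132])}
0.1 [0.1511181  0.63171305 0.18456955] [-3.70762084e-05  1.17136023e-01  9.93115626e-01 -7.10414928e-04] 0.0187 0.08668362149589288
```

View pics/top0.png

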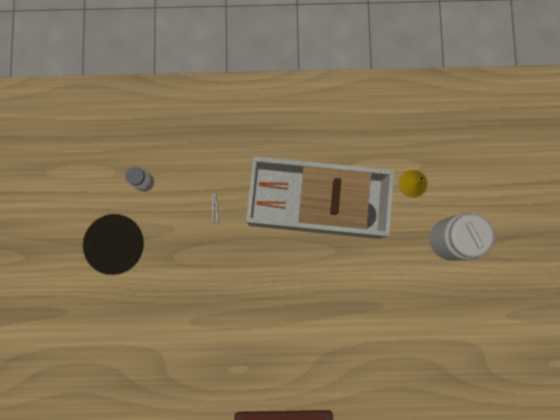

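View pics/side0.png

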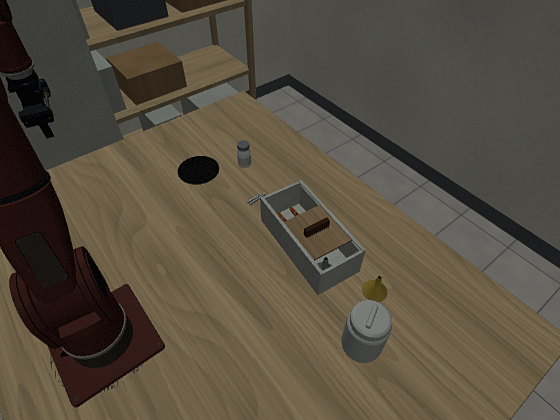

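The top view shows both orange pegs in the left (+y world) compartment at about (272,195). There is a dark grey shape at the right end, about (371,215), and the side view shows the grey funnel at (325,263). The lid therefore goes right (-y). I'll enlarge a crop to measure.

Run:
```python
import cv2
a=cv2.imread("pics/top0.png")[145:250,235:405]
a=cv2.resize(a,None,fx=4.5,fy=4.5,interpolation=cv2.INTER_CUBIC)
cv2.imwrite("pics/topc.png",cv2.convertScaleAbs(a,alpha=1.4))
```

```text
(no output)
```

View pics/topc.png

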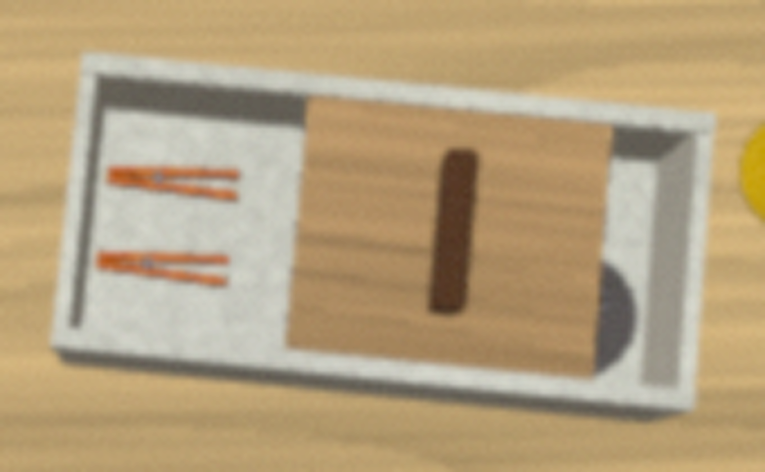

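The crop shows the rim corners at about (83,53), (714,115), (692,408) and (53,348). The handle runs from (461,152) to (447,311). The funnel mouth shows past the lid's right edge at (610,320), and the pegs are at left.

```bash
cat > h.py <<'E'
from bench import env, eyes
import numpy as np
from scipy.spatial.transform import Rotation as Rn
def ray(cal,u,v,z):
    R=np.array(cal["R"]);t=np.array(cal["t"]);C=-R.T@t
    d=R.T@np.array([(u-cal["cx"])/cal["fx"],(v-cal["cy"])/cal["fy"],1])
    return C+d*(z-C[2])/d[2]
E
python3 - <<'E'
from h import *
np.set_printoptions(precision=4,suppress=True)
c=eyes.calibration("top")
f=lambda u,v,z:ray(c,235+(u+.5)/4.5-.5,145+(v+.5)/4.5-.5,z)
P=[f(*p,.1075) for p in [(83,53),(714,115),(692,408),(53,348)]]
for p in P:print(p)
cen=np.mean(P,0);print("cen",cen,[np.linalg.norm(P[i]-P[i-1]) for i in range(4)])
H=[f(461,152,.134),f(447,311,.134)];h=np.mean(H,0);print("handle",H,h,np.linalg.norm(H[0]-H[1]))
u=(P[1]-P[0])+(P[2]-P[3]);u[2]=0;u/=np.linalg.norm(u);v=np.array([-u[1],u[0],0])
print("u",u,"yaw of -y",np.degrees(np.arctan2(u[0],-u[1])),"lid along u",(h-cen)@u,"across",(h-cen)@v)
for p,z in [((304,97),.104),((610,125),.104),((594,377),.104),((288,347),.104)]: q=f(*p,z);print("lid corner",(q-cen)@u,(q-cen)@v)
for n,p in [("funnel edge",(635,315)),("peg",(170,180)),("peg",(160,265))]: q=f(*p,.012);print(n,(q-cen)@u,(q-cen)@v)
s=env.state();q=s["orientation"];R=Rn.from_quat(np.r_[q[1:],q[0]]).as_matrix();print("tool R\n",R,"\ntool-frame delta to handle",R.T@(h-s["ee_pos"]))
print("u in tool",R.T@u)
E
```

```text
[0.7012 0.0567 0.1075]
[ 0.6624 -0.2598  0.1075]
[ 0.5155 -0.2418  0.1075]
[0.552  0.0739 0.1075]
cen [ 0.6078 -0.0927  0.1075] [np.float64(0.15028091977275507), np.float64(0.31886321714913063), np.float64(0.14804748029484036), np.float64(0.3177361604810443)]
handle [array([ 0.6415, -0.1289,  0.134 ]), array([ 0.5634, -0.1193,  0.134 ])] [ 0.6025 -0.1241  0.134 ] 0.07868921267286542
u [-0.1182 -0.993   0.    ] yaw of -y -6.788746379025026 lid along u 0.03176183251386157 across -0.0015554060331498215
lid corner -0.04620093738059633 0.06411181751897224
lid corner 0.10849461503180023 0.06465653534266384
lid corner 0.11015896331217924 -0.06306723860248717
lid corner -0.0425442265786956 -0.06294321845748674
funnel edge 0.14555745260371145 -0.018420928600246345
peg -0.11209325984954394 0.03089999183120299
peg -0.11289156244517765 -0.01618840712771214
tool R
 [[-0.9726  0.2327 -0.0002]
 [ 0.2327  0.9726 -0.0014]
 [-0.0001 -0.0014 -1.    ]] 
tool-frame delta to handle [-0.6148 -0.63    0.0515]
u in tool [-0.1161 -0.9932  0.0014]
```

Sizes check out: rim 149 x 318 mm, handle 79 mm, lid now at 0.032 m toward the funnel end, so about 43 mm remains. I'll approach above the scene at the current height.

```bash
python3 -m handwheel '[-0.031,-0.0315,0,0,0,0,0.06,-0.031,-0.0315,0,0,0,0,0.06,-0.031,-0.0315,0,0,0,0,0.06,-0.031,-0.0315,0,0,0,0,0.06,-0.031,-0.0315,0,0,0,0,0.06,-0.031,-0.0315,0,0,0,0,0.06,-0.031,-0.0315,0,0,0,0,0.06,-0.031,-0.0315,0,0,0,0,0.06,-0.031,-0.0315,0,0,0,0,0.06,-0.031,-0.0315,0,0,0,0,0.06]'
```

```text
t: 1.1
ee_pos: [0.3799, 0.2518, 0.1852]
orientation: [-0.0, 0.117, 0.993, 0.0]
wrist_force: [0.9, 0.9, -0.0]
gripper_width: 0.0603
finger_force: 0.0
```

```bash
python3 -m handwheel '[-0.031,-0.0315,0,0,0,0,0.06,-0.031,-0.0315,0,0,0,0,0.06,-0.031,-0.0315,0,0,0,0,0.06,-0.031,-0.0315,0,0,0,0,0.06,-0.031,-0.0315,0,0,0,0,0.06,-0.031,-0.0315,0,0,0,0,0.06,-0.031,-0.0315,0,0,0,0,0.06,-0.031,-0.0315,0,0,0,0,0.06,-0.031,-0.0315,0,0,0,0,0.06,-0.031,-0.0315,0,0,0,0,0.06,0,0,0,0,0,-6.7,0.06,0,0,0,0,0,0,0.06]'
python3 - <<'E'
from h import *
import cv2
s=env.state();q=s["orientation"];R=Rn.from_quat(np.r_[q[1:],q[0]]).as_matrix()
print(s["ee_pos"],R[:,1],"delta",R.T@(np.array([.6025,-.1241,.112])-s["ee_pos"]),"u",R.T@[-.1182,-.993,0],s["joints"])
for n in("wrist",): cv2.imwrite(f"pics/{n}1.png",eyes.get_image(n)[:,:,::-1])
E
```

```text
t: 2.3
ee_pos: [0.6073, -0.1264, 0.1845]
orientation: [-0.001, 0.059, 0.998, -0.001]
wrist_force: [0.1, 1.0, -0.1]
gripper_width: 0.0601
finger_force: 0.0
[ 0.60732033 -0.12638989  0.18449771] [ 0.1181619   0.99299358 -0.00122963] delta [0.00494557 0.00179341 0.07250325] u [ 3.51783463e-05 -1.00000936e+00  1.22970036e-03] [-0.4653566   0.33218037  0.76165564  1.57175    -0.23220657  1.33287556
  1.77661354]
```

View pics/wrist1.png

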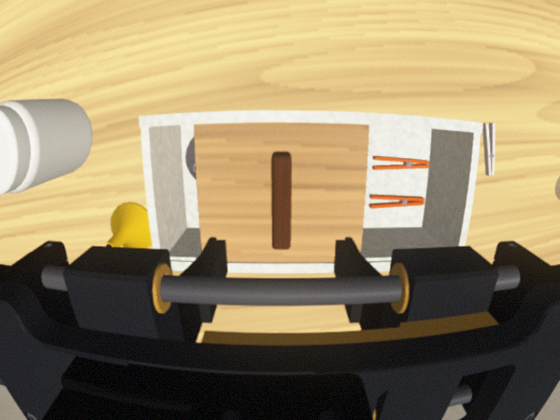

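The wrist view shows the handle at column 282, centred between the fingers (about 215 and 347), with clear room. Now descend and grip.

```bash
python3 -m handwheel '[0.005,0.002,0,0,0,0,0.06,0,0,0.025,0,0,0,0.06,0,0,0.025,0,0,0,0.06,0,0,0.0225,0,0,0,0.06,0,0,0,0,0,0,0.06,0,0,0,0,0,0,0.005,0,0,0,0,0,0,0.005,0,0,0,0,0,0,0.005,0,0,0,0,0,0,0.005,0,0,0,0,0,0,0.005,0,0,0,0,0,0,0.005]' 20
```

```text
t: 3.45
ee_pos: [0.603, -0.1224, 0.1131]
orientation: [0.0, 0.059, 0.998, -0.0]
wrist_force: [0.2, -0.6, 0.3]
gripper_width: 0.02
finger_force: 0.0
```

```bash
python3 -m handwheel '[0,0,0,0,0,0,0.005,0,0,0,0,0,0,0.005,0,-0.005,0,0,0,0,0.005,0,-0.005,0,0,0,0,0.005,0,-0.005,0,0,0,0,0.005,0,-0.005,0,0,0,0,0.005,0,-0.005,0,0,0,0,0.005,0,-0.005,0,0,0,0,0.005,0,-0.005,0,0,0,0,0.005,0,-0.003,0,0,0,0,0.005,0,0,0,0,0,0,0.005]' 20
```

```text
t: 4.55
ee_pos: [0.5983, -0.1607, 0.1129]
orientation: [0.0, 0.059, 0.998, -0.0]
wrist_force: [-0.1, 0.1, 0.5]
gripper_width: 0.0051
finger_force: 0.0
```

The fingers closed to 5 mm, so they don't hold the handle. Looking before doing anything else.

Run:
```python
from h import *
import cv2
w=eyes.get_image("wrist");s=eyes.get_image("side")[150:310,220:420]
s=cv2.resize(s,None,fx=2.625,fy=2.625,interpolation=cv2.INTER_CUBIC)
w=cv2.resize(w[:,130:430],(275,420)) if 0 else w[:,140:415]
cv2.imwrite("pics/m2.png",np.hstack([w,s])[:,:,::-1][:, :800])
```

```text
(no output)
```

View pics/m2.png

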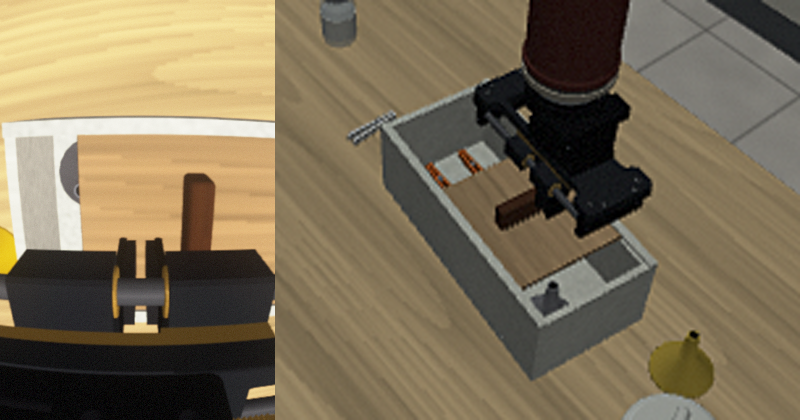

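The lid hasn't moved: the handle lies beside the shut fingers, at (183-213, 175-250) in the left half. The fingers passed it without contact. I'll check pose and heights against the side and wrist calibrations.

```bash
cat >> h.py <<'E'
def proj(n,X):
    c=eyes.calibration(n);p=np.array(c["R"])@np.array(X)+np.array(c["t"])
    if n=="wrist":
        th=np.arctan2(np.hypot(p[0],p[1]),p[2]);k=th/np.hypot(p[0],p[1])
        return np.array([c["cx"]+c["fx"]*k*p[0],c["cy"]+c["fy"]*k*p[1]])
    return np.array([c["cx"]+c["fx"]*p[0]/p[2],c["cy"]+c["fy"]*p[1]/p[2]])
E
python3 - <<'E'
from h import *
import cv2
np.set_printoptions(precision=4,suppress=True)
s=env.state();T=s["ee_pos"];print(s["t"],T,s["gripper_width"])
for n in("wrist","side","top"):
    print(n,"TCP",proj(n,T),"handle ends",proj(n,[.6415,-.1289,.134]),proj(n,[.5634,-.1193,.134]),"corner",proj(n,[.5155,-.2418,.1075]))
im=eyes.get_image("top")[120:260,235:405];si=eyes.get_image("side")[160:320,240:400]
a=cv2.resize(im,(425,350),interpolation=cv2.INTER_CUBIC);b=cv2.resize(si,(350,350),interpolation=cv2.INTER_CUBIC)
cv2.imwrite("pics/m3.png",cv2.convertScaleAbs(np.hstack([a,b])[:,:,::-1],alpha=1.4))
E
```

```text
4.65 [ 0.5985 -0.1599  0.1129] 0.005088320050109462
wrist TCP [281.8283 232.6941] handle ends [336.6988 299.4943] [345.8301 180.9774] corner [143.747  124.6463]
side TCP [322.8923 237.0319] handle ends [327.3971 218.1055] [304.1758 229.384 ] corner [320.434  273.8566]
top TCP [350.4773 198.8066] handle ends [337.0699 178.4066] [333.9366 213.7373] corner [388.4111 235.2776]
```

View pics/m3.png

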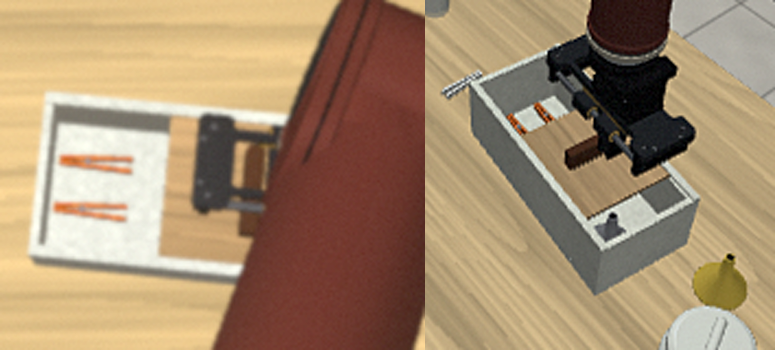

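The top view shows the handle still at columns 334-337, so the lid hasn't moved at all. The wrist calibration agrees with the rim corner. I need to see where the fingertips really are relative to the TCP.

Run:
```python
from h import *
import cv2
T=env.state()["ee_pos"]
def crop(n,u0,v0,w,h,pts):
    im=eyes.get_image(n)[v0:v0+h,u0:u0+w,::-1];k=400/w
    im=cv2.convertScaleAbs(cv2.resize(im,None,fx=k,fy=k,interpolation=cv2.INTER_CUBIC),alpha=1.8,beta=25)
    for X,col in pts:
        p=(proj(n,X)+.5-[u0,v0])*k;cv2.circle(im,tuple(int(round(a)) for a in p),4,col,1)
    return im
P=[(T,(0,0,255)),(T+[0,0,.0187],(0,255,0)),([.6415,-.1289,.134],(255,0,0)),([.5634,-.1193,.134],(255,0,0)),([T[0],T[1],.104],(0,255,255))]
cv2.imwrite("pics/m4.png",np.hstack([crop("side",280,180,90,90,P),crop("wrist",220,140,150,150,P)]))
```

```text
(no output)
```

View pics/m4.png

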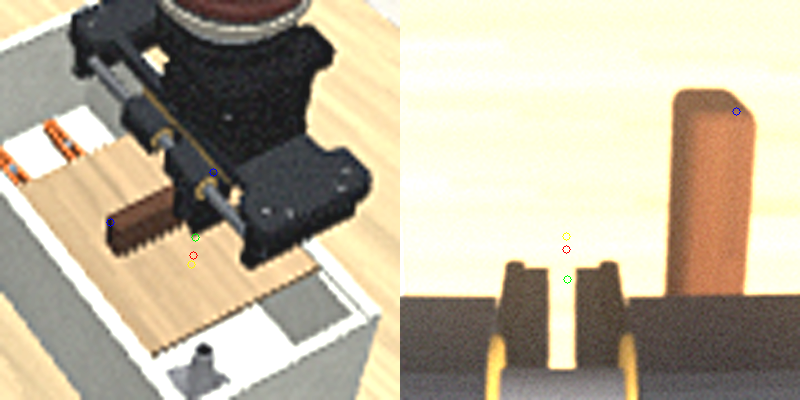

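In the side crop the shut fingertips end near the green mark (195,237), not the red TCP mark at (193,255). The real tips are about 20 mm higher than the reported TCP, so they passed just over the handle top. I'll lift, return over the handle, open, then descend further while watching the force.

```bash
python3 -m handwheel '[0,0,-0.015,0,0,0,0.06,0,0.0185,0,0,0,0,0.06,0,0.018,0,0,0,0,0.06,0,0,0,0,0,0,0.06,0,0,0,0,0,0,0.06,0,0,0,0,0,0,0.06,0,0,0,0,0,0,0.06,0,0,0,0,0,0,0.06,0,0,0.01,0,0,0,0.06,0,0,0.01,0,0,0,0.06,0,0,0.005,0,0,0,0.06,0,0,0,0,0,0,0.06]' 20
```

```text
t: 6.05
ee_pos: [0.6019, -0.1236, 0.1015]
orientation: [-0.001, 0.059, 0.998, -0.0]
wrist_force: [-0.3, 0.1, -0.4]
gripper_width: 0.0601
finger_force: 0.0
```

```bash
python3 -m handwheel '[0,0,0.005,0,0,0,0.06,0,0,0.004,0,0,0,0.06,0,0,0,0,0,0,0.06,0,0,0,0,0,0,0.005,0,0,0,0,0,0,0.005,0,0,0,0,0,0,0.005,0,0,0,0,0,0,0.005,0,0,0,0,0,0,0.005,0,0,0,0,0,0,0.005,0,0,0,0,0,0,0.005,0,0,0,0,0,0,0.005,0,0,0,0,0,0,0.005]' 20
```

```text
t: 7.25
ee_pos: [0.6027, -0.124, 0.0939]
orientation: [0.0, 0.059, 0.998, -0.0]
wrist_force: [0.1, -1.0, 0.4]
gripper_width: 0.0154
finger_force: 20.0
```

Handle held (about 16 mm, 20 N). Slide 40 mm toward the funnel end.

```bash
python3 -m handwheel '[0,-0.005,0,0,0,0,0.005,0,-0.005,0,0,0,0,0.005,0,-0.005,0,0,0,0,0.005,0,-0.005,0,0,0,0,0.005,0,-0.005,0,0,0,0,0.005,0,-0.005,0,0,0,0,0.005,0,-0.005,0,0,0,0,0.005,0,-0.005,0,0,0,0,0.005,0,0,0,0,0,0,0.005]'; python3 -m handwheel '[0,-0.001,0,0,0,0,0.005,0,-0.001,0,0,0,0,0.005,0,-0.001,0,0,0,0,0.005,0,0,0,0,0,0,0.005]'
```

```text
t: 8.15
ee_pos: [0.5978, -0.165, 0.0939]
orientation: [0.0, 0.06, 0.998, -0.001]
wrist_force: [-0.1, -1.5, 1.7]
gripper_width: 0.0149
finger_force: 20.0
t: 8.55
ee_pos: [0.5976, -0.1662, 0.0938]
orientation: [-0.0, 0.059, 0.998, 0.0]
wrist_force: [-1.4, 1.6, 2.6]
gripper_width: 0.0154
finger_force: 20.0
```

```bash
python3 -m handwheel '[0,-0.001,0,0,0,0,0.005,0,-0.001,0,0,0,0,0.005,0,-0.001,0,0,0,0,0.005,0,0,0,0,0,0,0.005]'
```

```text
t: 8.95
ee_pos: [0.5975, -0.1671, 0.0938]
orientation: [-0.0, 0.058, 0.998, 0.001]
wrist_force: [-2.5, 7.7, 5.3]
gripper_width: 0.0154
finger_force: 20.0
```

The force rises and motion stalls, so the lid is against its stop. Release and lift, then verify.

```bash
python3 -m handwheel '[0,0,0,0,0,0,0.05,0,0,0,0,0,0,0.05,0,0,0,0,0,0,0.05,0,0,0,0,0,0,0.05,0,0,0,0,0,0,0.05,0,0,0,0,0,0,0.05,0,0,-0.03,0,0,0,0.05,0,0,-0.04,0,0,0,0.05,0,0,-0.05,0,0,0,0.05,0,0.03,-0.03,0,0,0,0.05,0,0.04,0,0,0,0,0.05,0,0.05,0,0,0,0,0.05]'; python3 -m handwheel '[0,0.05,0,0,0,0,0.05,0,0.05,0,0,0,0,0.05,0,0.05,0,0,0,0,0.05,0,0.05,0,0,0,0,0.05,0,0.05,0,0,0,0,0.05,0,0.05,0,0,0,0,0.05,0,0,0,0,0,0,0.05,0,0,0,0,0,0,0.05]'
python3 - <<'E'
from h import *
import cv2
im=eyes.get_image("top")
a=cv2.resize(im[145:250,235:405],None,fx=4.5,fy=4.5,interpolation=cv2.INTER_CUBIC)
cv2.imwrite("pics/end.png",cv2.convertScaleAbs(a[:,:,::-1],alpha=1.4))
E
```

```text
t: 10.15
ee_pos: [0.6119, -0.0513, 0.2455]
orientation: [0.001, 0.061, 0.998, -0.0]
wrist_force: [0.9, 0.7, -0.1]
gripper_width: 0.0499
finger_force: 0.0
t: 10.95
ee_pos: [0.6463, 0.2492, 0.2429]
orientation: [-0.0, 0.057, 0.998, -0.001]
wrist_force: [0.3, -1.4, 0.7]
gripper_width: 0.0501
finger_force: 0.0
```

View pics/end.png

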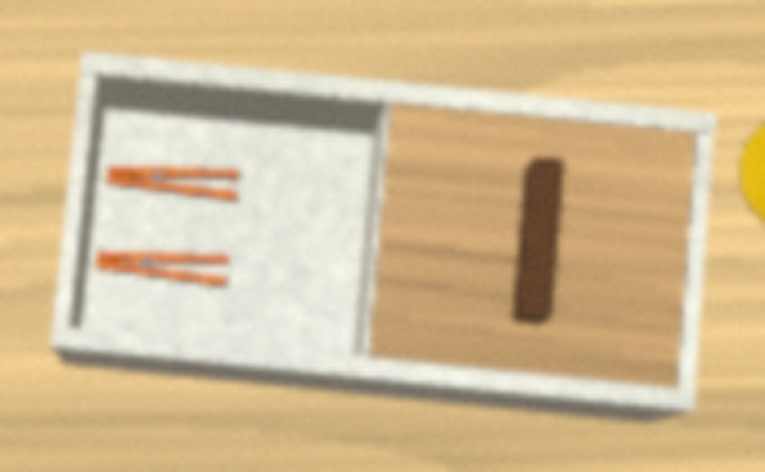

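The picture shows the lid flush against the right end stop (edge at column ~695) and over the divider on the left. The pegs haven't moved, at about (170,180) and (160,265), and their compartment is open. Handing in.

```bash
python3 -c "from bench import close_job; print(close_job())"
```

```text
the job is handed in; nothing more can be done
None
```

The lid is fully home over the funnel's compartment with the pegs left open and unmoved, on the second try at the handle (the first passed just over it, as the fingertips sit about 20 mm above the reported TCP); the job is handed in, but no verdict was returned.

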